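Set out ball bearings by size on the display strip

ROBOT

A 6-joint arm with a two-finger parallel gripper is mounted at the origin on the work surface. World frame = base frame: x ahead of the robot, y to its left, z up, the work surface at z = 0. Lengths are in m, angles in rad, forces in N, time in s.
With the tool pointing down it reaches from about 0.35 to 0.85 m from the base axis. Payload 8.1 kg.
Tool frame: the origin (TCP) lies between the finger pads; the fingertips stand 11 mm ahead of it and the grasp point (between the pads) lies 8 mm behind it; y points along the fingers, z is the direction in which the jaws open and shut, and the axes are right-handed (so a half turn about y gives the same grasp; the last joint's range is limited). The gripper opens to 85 mm and grips with 20 to 120 N. Pads are 22 mm wide; open, the fingers measure 114 mm over their backs; the gripper's body (76 mm by 85 mm) begins 54 mm behind the grasp point. The pads swing forward as they close: fully open they stand 13 mm farther back than shut.
Start: joints at [1.191, 0.13, 1.488, -0, 1.523, -0.085], TCP at [0.174, 0.574, 0.242] pointing down, gripper open.
Joint ranges: [-2.96, 2.96], [-0.89, 2.26], [0.02, 2.5], [-1.34, 4.48], [0, 2.73], [-2.66, 2.66]. Speed limits (rad/s): [2.39, 2.39, 2.79, 3.14, 3.14, 3.14].

INTERFACE

Orientations are given as a unit quaternion [x, y, z, w].
In Python, from plant import ctrl gives the robot as it stands.
- The arm moves only by the tool apply_moves, never from a script. Its argument "commands" is a list of rows, each a list of 3 entries, a list of its own where there are three numbers: the shift along the tool's x, y, z each as a share of 250 mm, from -1 to 1, then the turn about the tool's y as a share of 360 degrees, from -1 to 1, then the closure, from 0 (fully open) to 1 (shut). A call has 1 to 20 rows; each row is the pose to reach, as a shift and turn from the pose measured when the call began, along the tool's axes at that moment, turning the shorter way round; what a row does not reach only later rows make up. A row lasts 1/12 s, in which the tool goes at most 41.7 mm and 7.16 degrees, less where a joint would pass 70% of its speed; a pose out of reach is approached as far as the arm can. A call with a number of a shift or a turn outside -1 to 1 is refused whole. A call with a gripper value outside its range is refused whole. The fingers move at their own pace and stop on an object; the grip force is fixed at half the most. Time passes only in rows, so rows that repeat a pose let the fingers close. It gives the time, the measured TCP pose, the force and the opening at its end, in the units of the state.
- ctrl.get_obs(): the state, without advancing time (a new reading comes with each control period).
- ctrl.capture(name): name is "scene" or "top" or "wrist"; returns (picture, depth): 480x640x3 uint8, red, green, blue; 480x640 float32, m along the optical axis (not along the pixel's ray), 0 where there is no reading.
- ctrl.camera_model(name): a dict with "intrinsics" (3x3 intrinsics, pixels), "extrinsics" (4x4, takes a point from camera to world coordinates). Camera axes: x right, y down, z forward; pixel columns grow to the right and rows downward; lengths in m; the calibration is good to about 2 mm. A picture is of the moment at which its call begins: read the wrist's pose just before it. camera_model takes no time and is no camera call; for the wrist camera it gives the pose at the moment of the call.
- ctrl.job_done(): hands the job in, once; it reports no verdict.
The state is a dict: "time_s": time; "joints": joint angles; "qvel": joint speeds; "joint_torque": joint torques, N m; "position": TCP position; "ee_rot": TCP orientation; "contact_force": force on the tool from outside, world axes, zero at the start; "moment": the same for the moment, N m; "grip_width": opening from 0.0 (shut) to 1.0 (fully open).
Only numpy, scipy, OpenCV 4.12 (cv2) and the standard library are available. Lean on these libraries where they do the work, as an engineer would, in place of code of your own. Each camera call takes 0.05 s, during which the arm holds its last target. There are 200 camera calls.

TASK

Line up the four ball bearings from the blue mat on the wooden display strip in order of size, one lying flat and centred on each round black pad: the smallest on the pad next to the white tent card, the largest on the pad at the far end. Leave the small tin that stands among the bearings where it is.

Things in the scene. Friction and masses are not known exactly. Their poses are not given: they have to be found in the camera images.
- bearing_26: The smallest of four sealed ball bearings lying flat on the blue mat: a bright steel ring with a black seal, outside diameter 26 mm, height 8 mm, bore 10 mm closed by a grey plug (grip it on the outside). Origin: centre of its underside; z up along its axis. It starts on the mat, whose top is 3 mm above the table.
- bearing_40: The second smallest of four sealed ball bearings lying flat on the blue mat: a bright steel ring with a black seal, outside diameter 40 mm, height 12 mm, bore 17 mm closed by a grey plug (grip it on the outside). Origin: centre of its underside; z up along its axis. It starts on the mat, whose top is 3 mm above the table.
- bearing_52: The second largest of four sealed ball bearings lying flat on the blue mat: a bright steel ring with a black seal, outside diameter 52 mm, height 15 mm, bore 25 mm closed by a grey plug (grip it on the outside). Origin: centre of its underside; z up along its axis. It starts on the mat, whose top is 3 mm above the table.
- bearing_62: The largest of four sealed ball bearings lying flat on the blue mat: a bright steel ring with a black seal, outside diameter 62 mm, height 16 mm, bore 30 mm closed by a grey plug (grip it on the outside). Origin: centre of its underside; z up along its axis. It starts on the mat, whose top is 3 mm above the table.
- mark1: A round black rubber pad, 68 mm across and 2 mm thick, fixed on a pale wooden strip (400 x 88 mm, top 6 mm above the table). One of four like pads in a straight row at 75 mm pitch, in order mark1 to mark4; an end one. Origin: centre of its underside, 6 mm above the table (its top is 8 mm above the table); x along the row towards mark4, z up.
- mark2: A round black rubber pad, 68 mm across and 2 mm thick, fixed on a pale wooden strip (400 x 88 mm, top 6 mm above the table). One of four like pads in a straight row at 75 mm pitch, in order mark1 to mark4; an inner one. Origin: centre of its underside, 6 mm above the table (its top is 8 mm above the table); x along the row towards mark4, z up.
- mark3: A round black rubber pad, 68 mm across and 2 mm thick, fixed on a pale wooden strip (400 x 88 mm, top 6 mm above the table). One of four like pads in a straight row at 75 mm pitch, in order mark1 to mark4; an inner one. Origin: centre of its underside, 6 mm above the table (its top is 8 mm above the table); x along the row towards mark4, z up.
- mark4: A round black rubber pad, 68 mm across and 2 mm thick, fixed on a pale wooden strip (400 x 88 mm, top 6 mm above the table). One of four like pads in a straight row at 75 mm pitch, in order mark1 to mark4; an end one. Origin: centre of its underside, 6 mm above the table (its top is 8 mm above the table); x along the row towards mark4, z up.
- tent_card: A blank white tent-shaped card, 56 mm wide across the strip, about 24 mm long at its foot and 38 mm high, fixed on the strip beyond one end of the row, 62 mm from the centre of the nearest pad (mark1 or mark4; it varies). At the other end is only a black stop bar 12 mm high. Origin: centre of its foot, 6 mm above the table.
- tin: A small closed steel tin with a brass lid, 37 mm across and 42 mm high, standing on the mat among the bearings. Not part of the row; it stays where it is. Origin: centre of its underside.
Mind the look-alikes: they are no part of the job. Leave any orange look-alike of the bearing_62 alone. What is shaped like the bearing_40 but yellow is not meant.

How it is judged:
By the outcome, as a careful person would: the job done as asked, in the order asked, and still so for the second after the job is handed in, with the robot touching nothing.
It also fails if it takes over 101 s, if anything falls off the work surface, if the arm or the gripper's body presses on something with over 40 N, if the wrist force passes 120 N, or if a joint passes its speed limit or range.

## Working session

There is one attempt and no reset: what is moved stays moved. The work goes in short steps, Python scripts to look and compute and a tool call to move; the robot and the scene stay as the last step left them, time stands still between calls to the robot, and variables do not carry over. Pictures are saved under pics/ and viewed, about 12 in all and at most 16, crops included, and the job is handed in when it is done.

Besides the shell and the picture viewer there is one more tool, called by a JSON object that holds its "name" and its "arguments", one argument or row to a line. apply_moves: Moves the arm, as the interface text tells. Its arguments: {"type":"object","properties":{"commands":{"type":"array"}},"required":["commands"]}

```bash
mkdir -p pics; ls; python3 - <<'E'
from plant import ctrl
import cv2,numpy as np
print(ctrl.get_obs())
for n in("top","scene"):
    p,d=ctrl.capture(n); m=ctrl.camera_model(n)
    np.savez(n,p=p,d=d,K=m["intrinsics"],T=m["extrinsics"])
    cv2.imwrite(f"pics/{n}0.png",p[:,:,::-1]); print(n,m)
E
```

```text
pics
{'time_s': 0.0, 'joints': array([ 1.19061949e+00,  1.31142716e-01,  1.48930293e+00,  6.38767734e-05,
        1.52300897e+00, -8.53934684e-02]), 'qvel': array([ 1.67425411e-03,  1.22138158e-03, -9.85274254e-05, -1.03035924e-05,
       -2.76927261e-04,  1.12414124e-03]), 'joint_torque': array([ 1.31481229e-03, -5.69396746e+01, -5.00565684e+01, -6.89771355e-06,
        1.45342690e-02, -2.47559899e-05]), 'position': array([0.17407189, 0.57363068, 0.24124246]), 'ee_rot': array([ 0.70007485, -0.10401956,  0.10367194, -0.69880417]), 'contact_force': array([-0.92687093, -0.15103639,  0.83630794]), 'moment': array([-0.02377691,  0.03288017, -0.04058153]), 'grip_width': 0.9998548733591112}
top {'intrinsics': array([[443.15410692,   0.        , 311.85519284],
       [  0.        , 443.15410692, 240.66801391],
       [  0.        ,   0.        ,   1.        ]]), 'extrinsics': array([[-0.0174783 , -0.98577187,  0.16717754,  0.41748723],
       [-0.99974119,  0.0196657 ,  0.01143769,  0.01217541],
       [-0.01456261, -0.16693436, -0.98586046,  0.86631379],
       [ 0.        ,  0.        ,  0.        ,  1.        ]])}
scene {'intrinsics': array([[562.66130011,   0.        , 310.78287592],
       [  0.        , 562.66130011, 249.22657121],
       [  0.        ,   0.        ,   1.        ]]), 'extrinsics': array([[ 0.8196774 ,  0.37282266, -0.43489335,  0.93286068],
       [ 0.57265113, -0.51459663,  0.63817004, -0.55567369],
       [ 0.0141296 , -0.77213572, -0.63530054,  0.59735484],
       [ 0.        ,  0.        ,  0.        ,  1.        ]])}
```

View pics/top0.png

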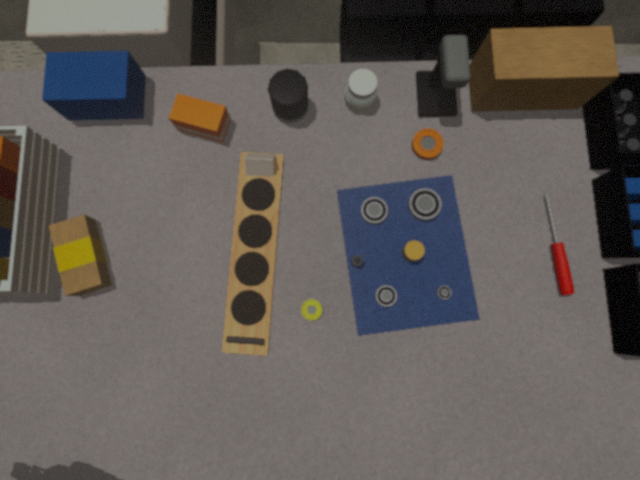

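View pics/scene0.png

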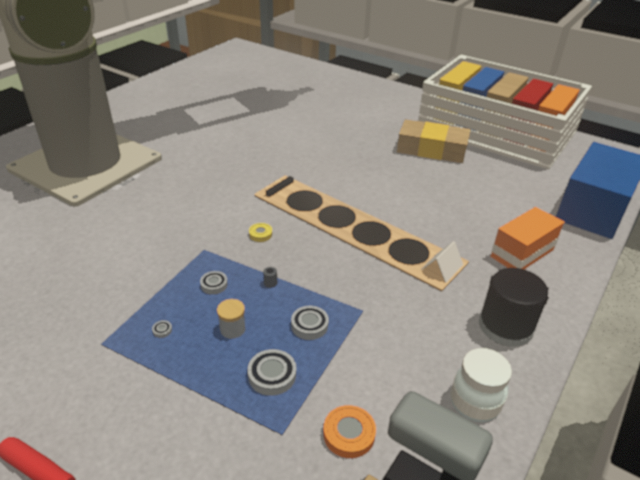

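The top view shows the tent card at (260,163) and pads at (258,193), (255,231), (252,268), (249,307). The bearings are: 62 at (425,204), 52 at (374,210), 40 at (386,296), 26 at (445,293). The tin is at (414,250), with a small dark thing at (358,262). The scene view agrees with this. The orange ring at (428,143) and the yellow ring at (312,310) are decoys.

```bash
cat > h.py <<'E'
import numpy as np,cv2
from scipy.spatial.transform import Rotation as R
def cast(uv,K,T,z):
    uv=np.atleast_2d(uv); r=np.c_[(uv-K[:2,2])/[K[0,0],K[1,1]],np.ones(len(uv))]@T[:3,:3].T
    return T[:3,3]+r*((z-T[2,3])/r[:,2])[:,None]
def blob(mask,seed):
    "contour of the mask's component nearest seed"
    cs,_=cv2.findContours(mask.astype(np.uint8),cv2.RETR_EXTERNAL,cv2.CHAIN_APPROX_NONE)
    cs=[c for c in cs if cv2.contourArea(c)>15]
    return min(cs,key=lambda c:np.hypot(*(np.array(cv2.minEnclosingCircle(c)[0])-seed)))[:,0,:].astype(float)
def circ(pts):
    "least-squares circle in world xy"
    A=np.c_[2*pts[:,:2],np.ones(len(pts))]; s=np.linalg.lstsq(A,(pts[:,:2]**2).sum(1),rcond=None)[0]
    return s[:2],np.sqrt(s[2]+s[:2]@s[:2])
def plan(o,tgt,jaw=None):
    "shares for the move from obs o to TCP tgt, jaw = world angle (deg) of tool z, mod 180"
    r=R.from_quat(o["ee_rot"]); M=r.as_matrix(); sh=M.T@(np.array(tgt)-o["position"])/.25
    t=0
    if jaw is not None:
        now=np.degrees(np.arctan2(M[1,2],M[0,2])); d=(jaw-now+90)%180-90
        t=-d/360   # tool y points down
    return np.round(sh,4),round(t,4)
E
python3 - <<'E'
from h import *
f=np.load("top.npz");p,d,K,T=[f[k] for k in"pdKT"]
hsv=cv2.cvtColor(p,cv2.COLOR_RGB2HSV)
blue=(hsv[...,0]>100)&(hsv[...,0]<130)&(hsv[...,1]>90)
print(hsv[300,350],hsv[193,258],hsv[175,240],hsv[204,425])
nb=~blue
for n,s,h in[("b62",(425,204),16),("b52",(374,210),15),("b40",(386,296),12),("b26",(445,293),8),("tin",(414,250),42),("dark",(358,262),10)]:
    c=blob(nb,s); w=cast(c,K,T,.003+h/1000); print(n,circ(w),len(c))
dk=hsv[...,2]<60
for n,s in zip("ABCD",[(258,193),(255,231),(252,268),(249,307)]):
    c=blob(dk,s); print(n,circ(cast(c,K,T,.008)),len(c))
c=blob((hsv[...,1]<60)&(hsv[...,2]>110),(260,163)); print("mat corners",cast([(338,190),(452,177),(478,319),(358,333)],K,T,.003)[:,:2].round(3).tolist())
M=R.from_quat([0.70007485,-0.10401956,0.10367194,-0.69880417]).as_matrix();print(M.round(3))
from plant import ctrl
m=ctrl.camera_model("wrist");print(M.T@(m["extrinsics"][:3,3]-ctrl.get_obs()["position"]),(M.T@m["extrinsics"][:3,:3]).round(3),m["intrinsics"])
E
```

```text
[ 11  18 114] [ 9 54 47] [ 18 108 153] [ 40  15 100]
b62 (array([0.63721987, 0.01506972]), np.float64(0.6346590852610764)) 2325
b52 (array([0.6374792 , 0.01507313]), np.float64(0.6354081101086984)) 2325
b40 (array([0.63825719, 0.01508338]), np.float64(0.6376551846515648)) 2325
b26 (array([0.6392945 , 0.01509704]), np.float64(0.6406512840420538)) 2325
tin (array([0.63047733, 0.0149809 ]), np.float64(0.6151844392229001)) 2325
dark (array([0.63877584, 0.01509021]), np.float64(0.6391532343468086)) 2325
A (array([0.65996554, 0.12826595]), np.float64(0.029755548056126298)) 84
B (array([0.58520479, 0.13435582]), np.float64(0.030001238016416996)) 89
C (array([0.51054437, 0.14060641]), np.float64(0.029999132750173588)) 88
D (array([0.43574513, 0.14669405]), np.float64(0.029972131388005366)) 91
mat corners [[0.666, -0.032], [0.688, -0.263], [0.406, -0.292], [0.384, -0.063]]
[[ 0.957 -0.001  0.291]
 [-0.291 -0.002  0.957]
 [-0.    -1.    -0.002]]
[-0.06694305 -0.13102138  0.00059601] [[ 0.001  0.964  0.265]
 [-0.    -0.265  0.964]
 [ 1.    -0.001  0.   ]] [[377.5995359    0.         318.4546229 ]
 [  0.         377.5995359  242.24504987]
 [  0.           0.           1.        ]]
```

```bash
python3 - <<'E'
from h import *
f=np.load("top.npz");p,d,K,T=[f[k] for k in"pdKT"]
hsv=cv2.cvtColor(p,cv2.COLOR_RGB2HSV)
blue=(hsv[...,0]>100)&(hsv[...,0]<130)&(hsv[...,1]>90)
m=cv2.erode(cv2.fillConvexPoly(np.zeros(blue.shape,np.uint8),np.array([(338,190),(452,177),(478,319),(358,333)]),1),np.ones((9,9)))
for n,s,h in[("b62",(425,204),16),("b52",(374,210),15),("b40",(386,296),12),("b26",(445,293),8),("tin",(414,250),42),("dark",(358,262),15)]:
    c=blob(~blue&(m>0),s); w=cast(c,K,T,.003+h/1000); q=circ(w);print(n,q[0].round(4),q[1].round(4),len(c),"depthz",)
    u,v=s; print("   z",(T[:3,:3]@(np.array([(u-K[0,2])/K[0,0],(v-K[1,2])/K[0,0],1])*d[v,u])+T[:3,3]).round(4))
E
```

```text
b62 [ 0.6304 -0.2005] 0.0338 99 depthz
   z [ 0.6299 -0.2013  0.0178]
b52 [ 0.6202 -0.1006] 0.0286 86 depthz
   z [ 0.6198 -0.1008  0.0184]
b40 [ 0.4533 -0.1171] 0.0218 66 depthz
   z [ 0.4523 -0.1174  0.0136]
b26 [ 0.4576 -0.2287] 0.0146 43 depthz
   z [ 0.4561 -0.2307  0.0105]
tin [ 0.5346 -0.167 ] 0.0221 67 depthz
   z [ 0.5355 -0.169   0.0436]
dark [ 0.5208 -0.0647] 0.0118 38 depthz
   z [ 0.5168 -0.0651  0.0275]
```

```bash
python3 - <<'E'
from h import *
from plant import ctrl
print(plan(ctrl.get_obs(),[.6304,-.2005,.2],85.3))
E
```

```text
(array([ 2.6461,  0.1692, -2.4326]), np.float64(-0.0339))
```

{"name": "apply_moves", "arguments": {
  "commands": [
    [[0.9,0.08,-0.82],-0.034,0],
    [[0.9,0.08,-0.82],-0.034,0],
    [[0.9,0.08,-0.82],-0.034,0],
    [[0.9,0.08,-0.82],-0.034,0],
    [[0.9,0.08,-0.82],-0.034,0],
    [[0.9,0.08,-0.82],-0.034,0],
    [[0.9,0.08,-0.82],-0.034,0],
    [[0.9,0.08,-0.82],-0.034,0]
  ]
}}

```text
time_s: 0.77
position: [0.3314, 0.3079, 0.2208]
ee_rot: [0.708, -0.03, 0.029, -0.705]
contact_force: [-0.2, -0.0, -0.3]
grip_width: 0.996
```

{"name": "apply_moves", "arguments": {
  "commands": [
    [[0.68,0.04,-0.96],0,0],
    [[0.68,0.04,-0.96],0,0],
    [[0.68,0.04,-0.96],0,0],
    [[0.68,0.04,-0.96],0,0],
    [[0.68,0.04,-0.96],0,0],
    [[0.68,0.04,-0.96],0,0],
    [[0.68,0.04,-0.96],0,0],
    [[0.68,0.04,-0.96],0,0]
  ]
}}

```text
time_s: 1.43
position: [0.4826, 0.0492, 0.2112]
ee_rot: [0.709, -0.031, 0.031, -0.704]
contact_force: [0.4, 0.1, -0.3]
grip_width: 1.001
```

{"name": "apply_moves", "arguments": {
  "commands": [
    [[0.68,0.04,-0.96],0,0],
    [[0.68,0.04,-0.96],0,0],
    [[0.68,0.04,-0.96],0,0],
    [[0.68,0.04,-0.96],0,0],
    [[0.68,0.04,-0.96],0,0],
    [[0.68,0.04,-0.96],0,0],
    [[0.68,0.04,-0.96],0,0],
    [[0.68,0.04,-0.96],0,0],
    [[0.68,0.04,-0.96],0,0],
    [[0.68,0.04,-0.96],0,0]
  ]
}}

```text
time_s: 2.27
position: [0.6303, -0.2047, 0.2016]
ee_rot: [0.708, -0.032, 0.031, -0.705]
contact_force: [-0.3, 1.5, 0.2]
grip_width: 1.003
```

```bash
cat > w.py <<'E'
from h import *
from plant import ctrl
import sys
def wrist(name,tgts):
    o=ctrl.get_obs(); m=ctrl.camera_model("wrist"); K,T=m["intrinsics"],m["extrinsics"]; p,d=ctrl.capture("wrist")
    cv2.imwrite(f"pics/{name}.png",p[:,:,::-1]); np.savez(name,p=p,d=d,K=K,T=T)
    hsv=cv2.cvtColor(p,cv2.COLOR_RGB2HSV); blue=(hsv[...,0]>100)&(hsv[...,0]<130)&(hsv[...,1]>80)
    print(o["time_s"],o["position"].round(4),o["grip_width"])
    for xy,h,r in tgts:
        P=np.linalg.inv(T)@[*xy,.003+h,1]; uv=(K@P[:3])[:2]/P[2]; R_=r*K[0,0]/P[2]
        win=cv2.circle(np.zeros(blue.shape,np.uint8),[int(v) for v in uv],int(R_*1.6),1,-1)
        c=blob(~blue&(win>0),uv); q=circ(cast(c,K,T,.003+h)); print("px",uv.round(),"centre",q[0].round(4),"r",q[1].round(4),"plan",plan(o,[*q[0],.1],85.3))
E
python3 - <<'E'
from w import *
wrist("w1",[((.6304,-.2005),.016,.031)])
E
```

```text
2.2667 [ 0.6303 -0.2047  0.2016] 1.0028204469945088
px [324. 220.] centre [ 0.6318 -0.1999] r 0.0314 plan (array([0.0049, 0.4064, 0.0214]), np.float64(-0.0011))
```

View pics/w1.png

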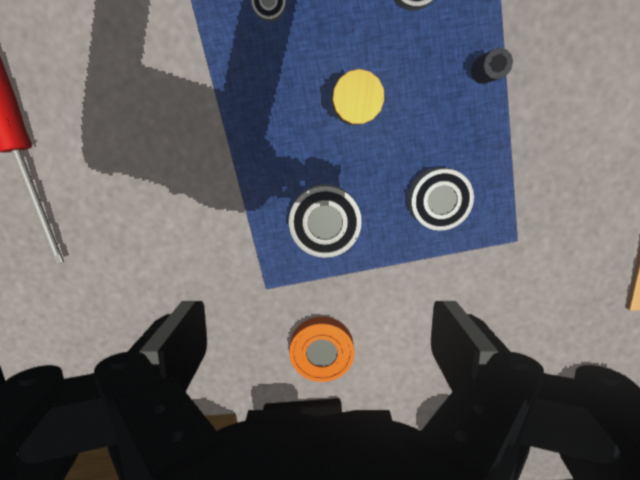

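The wrist view shows the 62 at (324,220) with a fitted radius of 31.4 mm, which matches. The orange decoy is at (321,350). Nothing stands in the fingers' way.

{"name": "apply_moves", "arguments": {
  "commands": [
    [[0.005,0.45,0.021],-0.001,0],
    [[0.005,0.45,0.021],-0.001,0],
    [[0.005,0.45,0.021],-0.001,0],
    [[0.005,0.65,0.021],-0.001,0],
    [[0.005,0.65,0.021],-0.001,0],
    [[0.005,0.7,0.021],-0.001,0],
    [[0.005,0.74,0.021],-0.001,0],
    [[0.005,0.74,0.021],-0.001,0],
    [[0.005,0.74,0.021],-0.001,0.05]
  ]
}}

```text
time_s: 3.07
position: [0.6329, -0.1998, 0.019]
ee_rot: [0.709, -0.028, 0.029, -0.704]
contact_force: [0.3, 0.2, -0.4]
grip_width: 0.951
```

{"name": "apply_moves", "arguments": {
  "commands": [
    [[0,0,0],0,0.5],
    [[0,0,0],0,0.5],
    [[0,0,0],0,0.5],
    [[0,0,0],0,0.5],
    [[0,0,0],0,0.5],
    [[0,0,0],0,0.5],
    [[0,0,0],0,0.5],
    [[0,0,0],0,0.5]
  ]
}}

```text
time_s: 3.73
position: [0.635, -0.2007, 0.0227]
ee_rot: [0.709, -0.027, 0.031, -0.704]
contact_force: [-2.8, 1.4, 10.0]
grip_width: 0.68
```

```bash
python3 - <<'E'
from w import *
wrist("w2",[((.6318,-.1999),.016,.031)])
cv2.imwrite("pics/w2c.png",cv2.imread("pics/w2.png")[180:])
E
```

```text
3.7333 [ 0.635  -0.2007  0.0227] 0.6795907680422133
px [319. 308.] centre [ 0.6437 -0.2013] r 0.0404 plan (array([ 0.037 , -0.3089, -0.0018]), np.float64(0.0001))
```

View pics/w2c.png

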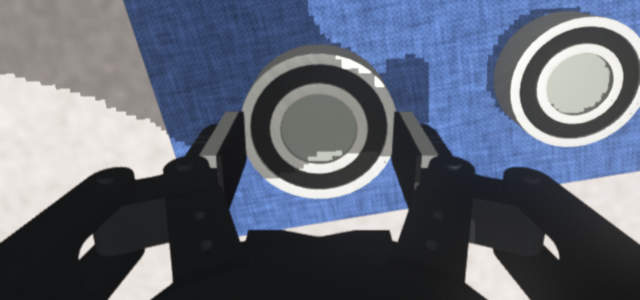

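The fingers closed on the 62 at (319,310 in the full picture), with the pads either side of its centre. The upward 10 N suggests the tips swing down onto the mat as they close. I'll lift a little and check.

{"name": "apply_moves", "arguments": {
  "commands": [
    [[0,-0.01,0],0,0.6],
    [[0,-0.02,0],0,0.6],
    [[0,-0.03,0],0,0.6],
    [[0,-0.04,0],0,0.6],
    [[0,-0.06,0],0,0.6],
    [[0,-0.1,0],0,0.6],
    [[0,-0.12,0],0,0.6],
    [[0,-0.12,0],0,0.6]
  ]
}}

```text
time_s: 4.45
position: [0.6361, -0.201, 0.0551]
ee_rot: [0.71, -0.026, 0.032, -0.704]
contact_force: [0.4, -0.5, -1.6]
grip_width: 0.671
```

```bash
python3 - <<'E'
from w import *
p,d=ctrl.capture("wrist");o=ctrl.get_obs();print(o["position"],o["contact_force"],o["grip_width"])
p2,_=ctrl.capture("scene")
cv2.imwrite("pics/w3.png",np.vstack([cv2.resize(p[200:,120:520],(640,448))[:,:,::-1],p2[300:450,:,::-1]]))
E
```

```text
[ 0.63578514 -0.20082354  0.05429188] [ 0.93469958 -0.11065068 -1.41873016] 0.6735086066908229
```

View pics/w3.png

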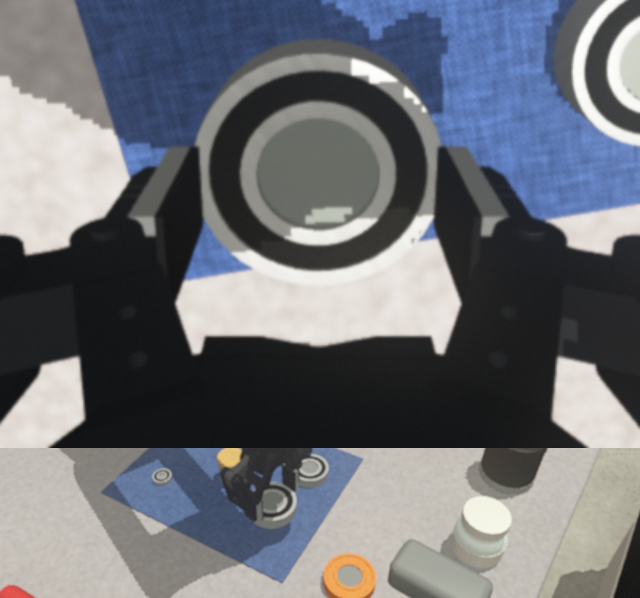

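The bearing stayed put between the pads during the lift, at enlarged-crop (318,171), i.e. full picture (318.8,307), so it is held.

```bash
cat >> w.py <<'E'
def inhand(uv,h,under):
    "bearing centre minus TCP in tool x,z for a pixel of its top centre"
    o=ctrl.get_obs(); m=ctrl.camera_model("wrist"); P=cast(uv,m["intrinsics"],m["extrinsics"],o["position"][2]-under+h)[0]
    M=R.from_quat(o["ee_rot"]).as_matrix(); print("in hand (tool)",(M.T@(P-o["position"])).round(4), "world",(P-o["position"]).round(4)); return P-o["position"]
PAD=dict(A=(.65997,.12827),B=(.5852,.13436),C=(.51054,.14061),D=(.43575,.14669))
E
python3 - <<'E'
from w import *
d=inhand((318.8,307),.016,.0197)
o=ctrl.get_obs(); print(plan(o,[PAD["D"][0]-d[0],PAD["D"][1]-d[1],.1],85.3))
E
```

```text
in hand (tool) [-0.0037  0.0037  0.0007] world [-0.0036  0.0009 -0.0037]
(array([-0.8922, -0.2023,  1.3158]), np.float64(0.0001))
```

{"name": "apply_moves", "arguments": {
  "commands": [
    [[0,-0.2,0],0,0.6],
    [[0,-0.2,0],0,0.6],
    [[-0.45,-0.2,0.66],0,0.6],
    [[-0.45,-0.2,0.66],0,0.6],
    [[-0.45,-0.2,0.66],0,0.6],
    [[-0.45,-0.2,0.66],0,0.6],
    [[-0.45,-0.2,0.66],0,0.6],
    [[-0.89,-0.2,1.0],0,0.6],
    [[-0.89,-0.2,1.0],0,0.6],
    [[-0.89,-0.2,1.0],0,0.6],
    [[-0.89,-0.2,1.0],0,0.6],
    [[-0.89,-0.2,1.0],0,0.6],
    [[-0.89,-0.2,1.0],0,0.6],
    [[-0.89,-0.2,1.0],0,0.6]
  ]
}}

```text
time_s: 5.72
position: [0.4343, 0.0668, 0.1005]
ee_rot: [0.709, -0.026, 0.032, -0.704]
contact_force: [-0.3, 0.6, -1.1]
grip_width: 0.673
```

```bash
python3 - <<'E'
from w import *
o=ctrl.get_obs(); print(o["position"],o["grip_width"],plan(o,[PAD["D"][0]+.0036,PAD["D"][1]-.0006,.028],85.3))
E
```

```text
[0.43432127 0.06679863 0.10045537] 0.6730517510168531 (array([-0.0081,  0.2873,  0.3199]), np.float64(0.0001))
```

{"name": "apply_moves", "arguments": {
  "commands": [
    [[-0.008,0,0.32],0,0.6],
    [[-0.008,0,0.32],0,0.6],
    [[-0.008,0.0,0.32],0,0.6],
    [[-0.008,0.1,0.32],0,0.6],
    [[-0.008,0.2,0.32],0,0.6],
    [[-0.008,0.25,0.32],0,0.6],
    [[-0.008,0.25,0.32],0,0.6],
    [[-0.008,0.27,0.32],0,0.6],
    [[-0.008,0.28,0.32],0,0.6],
    [[-0.008,0.28,0.32],0,0.6],
    [[-0.008,0.28,0.32],0,0.6]
  ]
}}

```text
time_s: 6.63
position: [0.4403, 0.1461, 0.0307]
ee_rot: [0.709, -0.025, 0.032, -0.704]
contact_force: [0.6, -0.0, -1.6]
grip_width: 0.675
```

```bash
python3 - <<'E'
from w import *
o=ctrl.get_obs(); print(o["position"],o["contact_force"],o["grip_width"],plan(o,[PAD["D"][0]+.0036,PAD["D"][1]-.0006,.028],85.3))
E
```

```text
[0.44028228 0.14609524 0.03071678] [ 0.56560408 -0.02778359 -1.64047801] 0.6746201299115276 (array([-0.0038,  0.0108, -0.0002]), np.float64(0.0001))
```

{"name": "apply_moves", "arguments": {
  "commands": [
    [[-0.004,0.006,0],0,0.6],
    [[-0.004,0.01,0],0,0.6],
    [[-0.004,0.012,0],0,0.6],
    [[-0.004,0.012,0],0,0.6],
    [[-0.004,0.012,0],0,0.6]
  ]
}}

```text
time_s: 7.05
position: [0.4395, 0.1462, 0.0279]
ee_rot: [0.709, -0.025, 0.032, -0.704]
contact_force: [0.5, 0.4, -0.9]
grip_width: 0.673
```

{"name": "apply_moves", "arguments": {
  "commands": [
    [[0,0.003,0],0,0.6],
    [[0,0.003,0],0,0.6],
    [[0,0.003,0],0,0.3],
    [[0,0.003,0],0,0.1],
    [[0,0.003,0],0,0],
    [[0,0.003,0],0,0],
    [[0,0.003,0],0,0],
    [[0,-0.2,0],0,0],
    [[0,-0.4,0],0,0],
    [[0,-0.5,0],0,0],
    [[0,-0.5,0],0,0],
    [[0,-0.5,0],0,0]
  ]
}}

```text
time_s: 8.05
position: [0.4409, 0.1478, 0.1568]
ee_rot: [0.708, -0.023, 0.035, -0.705]
contact_force: [0.3, 0.2, -0.8]
grip_width: 1.0
```

```bash
python3 - <<'E'
from w import *
o=ctrl.get_obs();print(o["position"],plan(o,[.6202,-.1006,.15],85.3))
p,d=ctrl.capture("wrist"); m=ctrl.camera_model("wrist"); np.savez("w4",p=p,d=d,K=m["intrinsics"],T=m["extrinsics"])
cv2.imwrite("pics/w4.png",p[:,:,::-1])
E
```

```text
[0.4408671  0.14781831 0.15681113] (array([ 0.7952,  0.0457, -0.9318]), np.float64(0.0001))
```

View pics/w4.png

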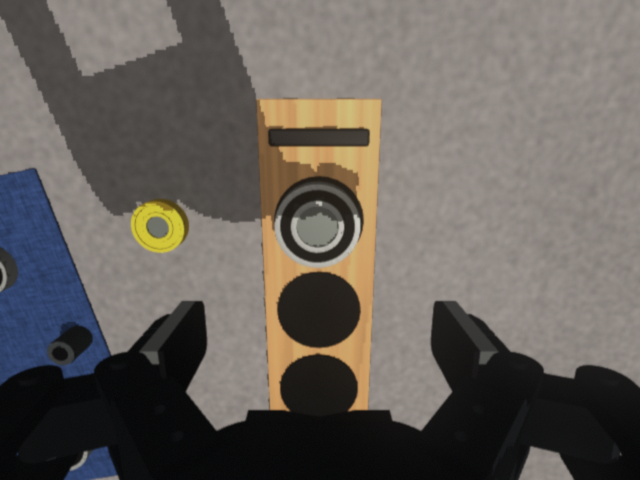

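The 62 lies flat at (318,225), concentric on the end pad as far as I can see. The next pad is at (318,310). I'll check the centring numerically while moving on to the 52.

{"name": "apply_moves", "arguments": {
  "commands": [
    [[0.795,0.02,-0.93],0,0],
    [[0.795,0.02,-0.93],0,0],
    [[0.795,0.02,-0.93],0,0],
    [[0.795,0.02,-0.93],0,0],
    [[0.795,0.02,-0.93],0,0],
    [[0.795,0.02,-0.93],0,0],
    [[0.795,0.02,-0.93],0,0],
    [[0.795,0.02,-0.93],0,0],
    [[0.795,0.02,-0.93],0,0],
    [[0.795,0.02,-0.93],0,0],
    [[0.795,0.02,-0.93],0,0]
  ]
}}

```text
time_s: 9.02
position: [0.6171, -0.0996, 0.1514]
ee_rot: [0.709, -0.025, 0.032, -0.705]
contact_force: [0.2, 1.0, -1.0]
grip_width: 0.998
```

```bash
python3 - <<'E'
from w import *
f=np.load("w4.npz");p,K,T=f["p"],f["K"],f["T"]
v=p.max(2); s=blob(v[:405]<45,(318,310)); c=circ(cast(s,K,T,.008)); print("padC",c,len(s))
hs=cv2.cvtColor(p,cv2.COLOR_RGB2HSV)
ring=cast((318.3,226),K,T,.024)[0]; print("bore",ring)
wrist("w5",[((.6202,-.1006),.015,.026)])
E
```

```text
padC (array([0.5073054 , 0.14131859]), np.float64(0.03197938407541501)) 218
bore [0.43402755 0.14749556 0.024     ]
9.0167 [ 0.6171 -0.0996  0.1514] 0.9976774895545408
px [318. 237.] centre [ 0.6212 -0.0999] r 0.0265 plan (array([0.0143, 0.2057, 0.0013]), np.float64(0.0001))
```

{"name": "apply_moves", "arguments": {
  "commands": [
    [[0.012,0.15,0.001],0,0],
    [[0.012,0.3,0.001],0,0],
    [[0.012,0.42,0.001],0,0],
    [[0.012,0.47,0.001],0,0.1],
    [[0.012,0.5,0.001],0,0.1],
    [[0.012,0.505,0.001],0,0.1],
    [[0.012,0.505,0.001],0,0.1],
    [[0.012,0.505,0.001],0,0.1]
  ]
}}

```text
time_s: 9.73
position: [0.6234, -0.1003, 0.0284]
ee_rot: [0.709, -0.023, 0.033, -0.704]
contact_force: [0.3, -0.0, 0.8]
grip_width: 0.901
```

{"name": "apply_moves", "arguments": {
  "commands": [
    [[0,0,0],0,0.6],
    [[0,0,0],0,0.6],
    [[0,0,0],0,0.6],
    [[0,0,0],0,0.6],
    [[0,0,0],0,0.6],
    [[0,0,0],0,0.6],
    [[0,0,0],0,0.6],
    [[0,0,0],0,0.6]
  ]
}}

```text
time_s: 10.4
position: [0.6234, -0.1003, 0.0285]
ee_rot: [0.709, -0.023, 0.034, -0.704]
contact_force: [0.1, -0.0, 1.5]
grip_width: 0.4
```

{"name": "apply_moves", "arguments": {
  "commands": [
    [[0,-0.02,0],0,0.7],
    [[0,-0.05,0],0,0.7],
    [[0,-0.1,0],0,0.7],
    [[0,-0.2,0],0,0.7],
    [[0,-0.3,0],0,0.7],
    [[0,-0.3,0],0,0.7],
    [[0,-0.3,0],0,0.7]
  ]
}}

```text
time_s: 10.98
position: [0.6245, -0.1003, 0.1073]
ee_rot: [0.709, -0.021, 0.036, -0.704]
contact_force: [0.4, -0.0, -0.2]
grip_width: 0.299
```

```bash
python3 - <<'E'
from w import *
p,d=ctrl.capture("wrist");o=ctrl.get_obs();print(o["position"],o["contact_force"],o["grip_width"])
cv2.imwrite("pics/w6.png",cv2.resize(p[200:,120:520],None,fx=1.6,fy=1.6)[:,:,::-1])
E
```

```text
[ 0.62323715 -0.09997266  0.10526729] [-0.73936446 -0.19976235 -1.54425933] 0.3040739032141456
```

View pics/w6.png

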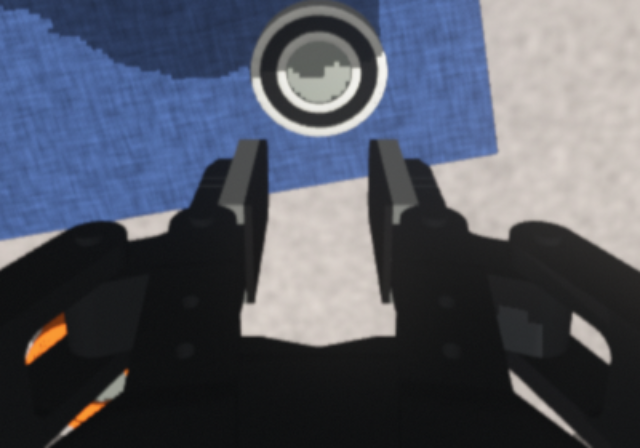

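The gripper passed over the 52, now at crop (320,70), and closed above it. So the tips reach less far ahead at this width than I assumed. I'll open, re-measure and go lower.

{"name": "apply_moves", "arguments": {
  "commands": [
    [[-0.005,-0.02,0],0,0],
    [[-0.005,-0.02,0],0,0],
    [[-0.005,-0.02,0],0,0],
    [[-0.005,-0.02,0],0,0],
    [[-0.005,-0.02,0],0,0]
  ]
}}

```text
time_s: 11.45
position: [0.6215, -0.0998, 0.1095]
ee_rot: [0.709, -0.023, 0.034, -0.704]
contact_force: [0.6, -0.8, -0.7]
grip_width: 0.983
```

```bash
python3 - <<'E'
from w import *
wrist("w7",[((.6212,-.0999),.015,.026)])
E
```

```text
11.45 [ 0.6215 -0.0998  0.1095] 0.9833509376636743
px [318. 248.] centre [ 0.621  -0.0999] r 0.0265 plan (array([-0.0023,  0.0381, -0.0004]), np.float64(0.0003))
```

{"name": "apply_moves", "arguments": {
  "commands": [
    [[-0.008,0.15,0],0,0],
    [[-0.008,0.28,0],0,0],
    [[-0.008,0.34,0],0,0.1],
    [[-0.008,0.37,0],0,0.1],
    [[-0.008,0.385,0],0,0.1],
    [[-0.008,0.385,0],0,0.1],
    [[-0.008,0.385,0],0,0.1],
    [[-0.008,0.385,0],0,0.1]
  ]
}}

```text
time_s: 12.17
position: [0.6226, -0.1007, 0.0154]
ee_rot: [0.709, -0.022, 0.035, -0.704]
contact_force: [0.4, 0.5, 0.5]
grip_width: 0.9
```

{"name": "apply_moves", "arguments": {
  "commands": [
    [[0,0.006,0],0,0.6],
    [[0,0.006,0],0,0.6],
    [[0,0.006,0],0,0.6],
    [[0,0.006,0],0,0.6],
    [[0,0.006,0],0,0.6],
    [[0,0.006,0],0,0.6],
    [[0,0.006,0],0,0.6],
    [[0,0.006,0],0,0.6]
  ]
}}

```text
time_s: 12.83
position: [0.624, -0.101, 0.0158]
ee_rot: [0.709, -0.021, 0.036, -0.704]
contact_force: [-1.1, -0.3, 6.4]
grip_width: 0.58
```

{"name": "apply_moves", "arguments": {
  "commands": [
    [[0,-0.02,0],0,0.7],
    [[0,-0.05,0],0,0.7],
    [[0,-0.1,0],0,0.7],
    [[0,-0.2,0],0,0.7],
    [[0,-0.3,0],0,0.7],
    [[0,-0.36,0],0,0.7],
    [[0,-0.36,0],0,0.7]
  ]
}}

```text
time_s: 13.42
position: [0.6252, -0.1009, 0.112]
ee_rot: [0.71, -0.018, 0.039, -0.703]
contact_force: [0.4, -0.8, -0.8]
grip_width: 0.578
```

```bash
cat >> w.py <<'E'
PADW={k:(v[0]-.0025,v[1]+.0005) for k,v in PAD.items()}
def bore(img,r,h,under):
    "in-hand bore centre: fit the black seal's outline by hue-free dark blob near expected pixel; returns centre offset"
    pass
E
python3 - <<'E'
from w import *
p,d=ctrl.capture("wrist");o=ctrl.get_obs();print(o["position"],o["contact_force"],o["grip_width"])
cv2.imwrite("pics/w8.png",cv2.resize(p[200:,120:520],None,fx=1.6,fy=1.6)[:,:,::-1])
print(plan(o,[*PADW["C"],.1],85.3))
E
```

```text
[ 0.62409272 -0.10064629  0.10939287] [-0.39310916 -0.66670399 -2.00638551] 0.5774594010196756
(array([-0.541 ,  0.0147,  0.9269]), np.float64(0.0003))
```

View pics/w8.png

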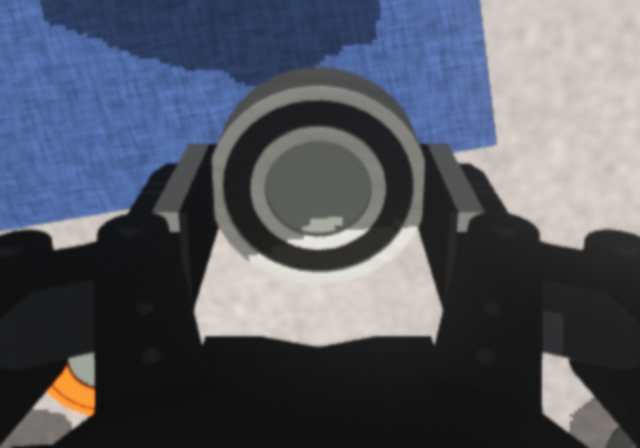

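The 52 is held: seal outline centre at crop (318.5,185.5), full picture (319,316).

```bash
python3 - <<'E'
from w import *
o=ctrl.get_obs(); M=R.from_quat(o["ee_rot"]).as_matrix(); print(M[:,1].round(4))
d=inhand((319,316),.015,.0128); print(o["position"],plan(o,[PADW["C"][0]-d[0],PADW["C"][1]-d[1],.1],85.3))
E
```

```text
[ 0.0274 -0.0104 -0.9996]
in hand (tool) [-0.0029 -0.0023  0.0007] world [-0.0029  0.001   0.0022]
[ 0.62409272 -0.10064629  0.10939287] (array([-0.5292,  0.0151,  0.924 ]), np.float64(0.0003))
```

{"name": "apply_moves", "arguments": {
  "commands": [
    [[-0.53,0.01,0.924],0,0.7],
    [[-0.53,0.01,0.924],0,0.7],
    [[-0.53,0.01,0.924],0,0.7],
    [[-0.53,0.01,0.924],0,0.7],
    [[-0.53,0.01,0.924],0,0.7],
    [[-0.53,0.01,0.924],0,0.7],
    [[-0.53,0.01,0.924],0,0.7],
    [[-0.53,0.01,0.924],0,0.7],
    [[-0.53,0.01,0.924],0,0.7],
    [[-0.53,0.01,0.924],0,0.7],
    [[-0.53,0.01,0.924],0,0.7],
    [[-0.53,0.01,0.924],0,0.7],
    [[-0.53,0.01,0.924],0,0.7]
  ]
}}

```text
time_s: 14.55
position: [0.5111, 0.1392, 0.1011]
ee_rot: [0.71, -0.019, 0.039, -0.703]
contact_force: [0.9, -0.6, -1.2]
grip_width: 0.581
```

```bash
python3 - <<'E'
from w import *
o=ctrl.get_obs(); M=R.from_quat(o["ee_rot"]).as_matrix(); print(M[:,1].round(4),np.abs(o["qvel"]).max())
print(o["position"],plan(o,[PADW["C"][0]+.0028,PADW["C"][1]-.0005,.0213],85.3))
E
```

```text
[ 0.0273 -0.0106 -0.9996] 0.003876063918363126
[0.51106386 0.13917978 0.10111815] (array([-0.0103,  0.3191,  0.0083]), np.float64(-0.0))
```

{"name": "apply_moves", "arguments": {
  "commands": [
    [[-0.01,0.1,0.008],0,0.7],
    [[-0.01,0.2,0.008],0,0.7],
    [[-0.01,0.27,0.008],0,0.7],
    [[-0.01,0.3,0.008],0,0.7],
    [[-0.01,0.312,0.008],0,0.7],
    [[-0.01,0.316,0.008],0,0.7],
    [[-0.01,0.318,0.008],0,0.7],
    [[-0.01,0.318,0.008],0,0.7],
    [[-0.01,0.318,0.008],0,0.7]
  ]
}}

```text
time_s: 15.3
position: [0.512, 0.1408, 0.0229]
ee_rot: [0.71, -0.018, 0.04, -0.703]
contact_force: [-0.5, 0.2, -0.9]
grip_width: 0.579
```

{"name": "apply_moves", "arguments": {
  "commands": [
    [[-0.005,0.006,0],0,0.7],
    [[-0.005,0.009,0],0,0.7],
    [[-0.005,0.01,0],0,0.7],
    [[-0.005,0.01,0],0,0.7],
    [[-0.005,0.01,0],0,0.7]
  ]
}}

```text
time_s: 15.72
position: [0.5112, 0.1409, 0.0208]
ee_rot: [0.71, -0.018, 0.04, -0.703]
contact_force: [-1.0, 0.3, 3.5]
grip_width: 0.583
```

{"name": "apply_moves", "arguments": {
  "commands": [
    [[0,0,0],0,0.3],
    [[0,0,0],0,0.1],
    [[0,0,0],0,0],
    [[0,0,0],0,0],
    [[0,0,0],0,0],
    [[0,-0.1,0],0,0],
    [[0,-0.3,0],0,0],
    [[0,-0.5,0],0,0],
    [[0,-0.5,0],0,0],
    [[0,-0.5,0],0,0],
    [[0,-0.5,0],0,0],
    [[0,-0.5,0],0,0],
    [[0,-0.5,0],0,0]
  ]
}}

```text
time_s: 16.8
position: [0.5062, 0.1419, 0.1438]
ee_rot: [0.71, -0.019, 0.039, -0.703]
contact_force: [-0.5, -0.7, -0.1]
grip_width: 1.003
```

```bash
python3 - <<'E'
from w import *
o=ctrl.get_obs();M=R.from_quat(o["ee_rot"]).as_matrix(); print(M[:,1].round(4),o["position"],plan(o,[.4533,-.1171,.15],85.3))
p,d=ctrl.capture("wrist"); m=ctrl.camera_model("wrist"); np.savez("w9",p=p,d=d,K=m["intrinsics"],T=m["extrinsics"])
cv2.imwrite("pics/w9.png",p[:,:,::-1])
E
```

```text
[ 0.0271 -0.0106 -0.9996] [0.50617852 0.14192743 0.14383509] (array([-0.1254, -0.0193, -1.0501]), np.float64(-0.0))
```

View pics/w9.png

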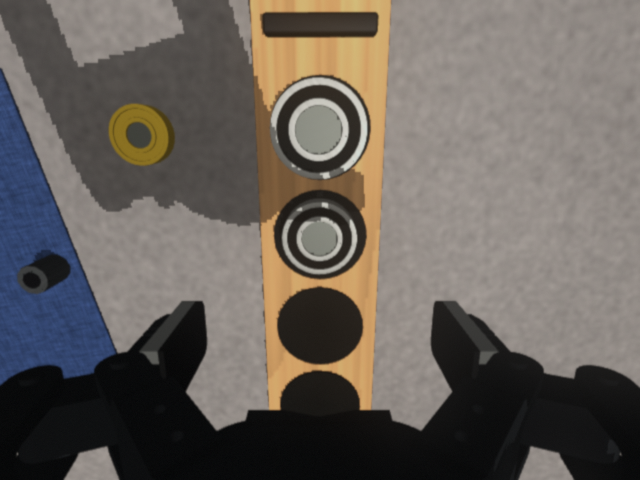

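The 62 (320,128) and 52 (319,238) both lie flat inside their pads. The free pads are at (320,326) and (320,395).

```bash
python3 - <<'E'
from w import *
f=np.load("w9.npz");p,K,T=f["p"],f["K"],f["T"]
s=blob(p.max(2)[:405]<45,(320,326)); c=circ(cast(s,K,T,.008)); print("padB",c)
print("52",cast((319,238),K,T,.023)[0],"62",cast((320,128),K,T,.024)[0])
w=cast([(274,233),(367,233),(320,190),(320,279)],K,T,.008);print("padC edges",w.round(4)[:,:2].tolist(),(w[2]+w[3])/2)
E
```

```text
padB (array([0.58547501, 0.13553695]), np.float64(0.032407782732331074))
52 [0.50881436 0.14161304 0.023     ] 62 [0.43652388 0.14822096 0.024     ]
padC edges [[0.5068, 0.1088], [0.5122, 0.1763], [0.4782, 0.1447], [0.5454, 0.1392]] [0.51179097 0.14199779 0.008     ]
```

{"name": "apply_moves", "arguments": {
  "commands": [
    [[-0.12,-0.06,-1.0],0,0],
    [[-0.12,-0.06,-1.0],0,0],
    [[-0.12,-0.06,-1.0],0,0],
    [[-0.12,-0.06,-1.0],0,0],
    [[-0.12,-0.06,-1.0],0,0],
    [[-0.12,-0.06,-1.0],0,0],
    [[-0.12,-0.06,-1.0],0,0],
    [[-0.12,-0.06,-1.0],0,0],
    [[-0.12,-0.06,-1.0],0,0],
    [[-0.12,-0.06,-1.0],0,0],
    [[-0.12,-0.06,-1.0],0,0],
    [[-0.12,-0.06,-1.0],0,0]
  ]
}}

```text
time_s: 17.85
position: [0.4555, -0.1032, 0.1597]
ee_rot: [0.71, -0.019, 0.038, -0.703]
contact_force: [-0.3, -0.3, 0.3]
grip_width: 1.002
```

```bash
python3 - <<'E'
from w import *
wrist("w10",[((.4533,-.1171),.012,.02)])
E
```

```text
17.85 [ 0.4555 -0.1032  0.1597] 1.001552023167336
px [301. 224.] centre [ 0.4538 -0.116 ] r 0.0205 plan (array([-0.0092,  0.2389, -0.0496]), np.float64(0.0004))
```

{"name": "apply_moves", "arguments": {
  "commands": [
    [[-0.012,0.15,-0.048],0,0],
    [[-0.015,0.3,-0.048],0,0],
    [[-0.019,0.45,-0.048],0,0],
    [[-0.019,0.53,-0.047],0,0.1],
    [[-0.019,0.57,-0.047],0,0.2],
    [[-0.019,0.584,-0.047],0,0.2],
    [[-0.019,0.584,-0.047],0,0.2],
    [[-0.019,0.584,-0.047],0,0.2],
    [[-0.019,0.584,-0.047],0,0.2],
    [[-0.019,0.584,-0.047],0,0.2]
  ]
}}

```text
time_s: 18.73
position: [0.4552, -0.1167, 0.0156]
ee_rot: [0.71, -0.018, 0.039, -0.703]
contact_force: [0.6, -0.4, -0.8]
grip_width: 0.803
```

{"name": "apply_moves", "arguments": {
  "commands": [
    [[0,0.006,0],0,0.7],
    [[0,0.006,0],0,0.7],
    [[0,0.006,0],0,0.7],
    [[0,0.006,0],0,0.7],
    [[0,0.006,0],0,0.7],
    [[0,0.006,0],0,0.7],
    [[0,0.006,0],0,0.7],
    [[0,0.006,0],0,0.7],
    [[0,0.006,0],0,0.7]
  ]
}}

```text
time_s: 19.48
position: [0.456, -0.117, 0.0153]
ee_rot: [0.71, -0.017, 0.039, -0.703]
contact_force: [-2.8, 1.6, 8.7]
grip_width: 0.433
```

{"name": "apply_moves", "arguments": {
  "commands": [
    [[0,-0.03,0],0,0.75],
    [[0,-0.1,0],0,0.75],
    [[0,-0.2,0],0,0.75],
    [[0,-0.32,0],0,0.75],
    [[0,-0.34,0],0,0.75],
    [[0,-0.34,0],0,0.75],
    [[0,-0.34,0],0,0.75],
    [[0,-0.34,0],0,0.75],
    [[0,-0.34,0],0,0.75]
  ]
}}

```text
time_s: 20.23
position: [0.4523, -0.1156, 0.0986]
ee_rot: [0.71, -0.018, 0.038, -0.703]
contact_force: [0.2, -0.2, -0.7]
grip_width: 0.436
```

```bash
cat >> w.py <<'E'
PAD={k:(v[0]-.0003,v[1]+.0007) for k,v in PAD.items()}
E
python3 - <<'E'
from w import *
o=ctrl.get_obs();print(o["position"],o["grip_width"],plan(o,[PAD["B"][0]+.0022,PAD["B"][1]-.0005,.1],85.3))
p,d=ctrl.capture("wrist"); c=p[200:,120:520]
cv2.imwrite("pics/w11.png",cv2.resize(c,None,fx=1.6,fy=1.6)[:,:,::-1])
E
```

```text
[ 0.45225574 -0.11558762  0.09858171] 0.43599980230478386 (array([ 0.4581, -0.0014,  1.0403]), np.float64(0.0004))
```

View pics/w11.png

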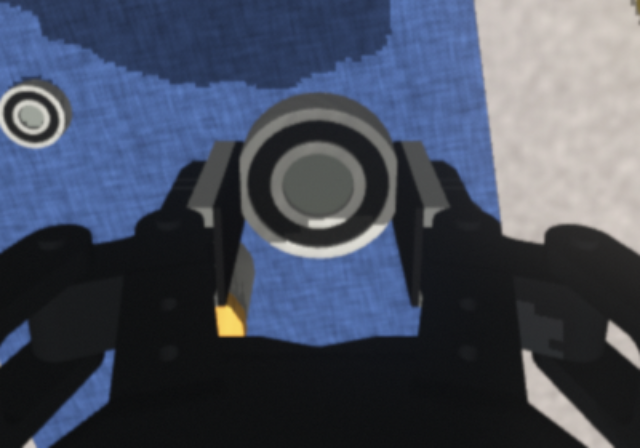

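The 40 is held, with its seal centre at crop (318,183), full picture (318.8,314.4).

{"name": "apply_moves", "arguments": {
  "commands": [
    [[0.44,-0.02,1.0],0,0.75],
    [[0.44,-0.02,1.0],0,0.75],
    [[0.44,-0.02,1.0],0,0.75],
    [[0.44,-0.02,1.0],0,0.75],
    [[0.44,-0.02,1.0],0,0.75],
    [[0.44,-0.02,1.0],0,0.75],
    [[0.44,-0.02,1.0],0,0.75],
    [[0.44,-0.02,1.0],0,0.75],
    [[0.44,-0.02,1.0],0,0.75],
    [[0.44,-0.02,1.0],0,0.75],
    [[0.44,-0.02,1.0],0,0.75],
    [[0.44,-0.02,1.0],0,0.75]
  ]
}}

```text
time_s: 21.28
position: [0.5812, 0.1237, 0.1043]
ee_rot: [0.71, -0.019, 0.038, -0.703]
contact_force: [0.4, 0.5, -1.6]
grip_width: 0.436
```

```bash
python3 - <<'E'
from w import *
o=ctrl.get_obs();d=inhand((318.8,314.4),.012,.0123);M=R.from_quat(o["ee_rot"]).as_matrix();print(M[:,1])
print(o["position"],o["grip_width"],plan(o,[PAD["B"][0]-d[0],PAD["B"][1]-.0007,.0205],85.3))
E
```

```text
in hand (tool) [-0.0023  0.0002  0.0007] world [-0.0022  0.0008 -0.0003]
[ 0.02728537 -0.01121058 -0.99956482]
[0.58120443 0.12373431 0.1042731 ] 0.43607010153392106 (array([0.0108, 0.3351, 0.0473]), np.float64(0.0001))
```

{"name": "apply_moves", "arguments": {
  "commands": [
    [[0.007,0.1,0.047],0,0.75],
    [[0.007,0.2,0.047],0,0.75],
    [[0.007,0.29,0.047],0,0.75],
    [[0.007,0.32,0.047],0,0.75],
    [[0.007,0.33,0.047],0,0.75],
    [[0.007,0.334,0.047],0,0.75],
    [[0.007,0.334,0.047],0,0.75],
    [[0.007,0.334,0.047],0,0.75],
    [[0.007,0.334,0.047],0,0.75]
  ]
}}

```text
time_s: 22.03
position: [0.5868, 0.1343, 0.0218]
ee_rot: [0.71, -0.018, 0.039, -0.703]
contact_force: [-0.2, -0.3, -1.0]
grip_width: 0.439
```

{"name": "apply_moves", "arguments": {
  "commands": [
    [[0,0.005,0],0,0.75],
    [[0,0.008,0],0,0.75],
    [[0,0.009,0],0,0.75],
    [[0,0.009,0],0,0.75],
    [[0,0.009,0],0,0.75]
  ]
}}

```text
time_s: 22.45
position: [0.5875, 0.1343, 0.0204]
ee_rot: [0.71, -0.018, 0.039, -0.703]
contact_force: [-1.2, 0.1, 6.0]
grip_width: 0.433
```

Contact felt. I'll release and rise.

{"name": "apply_moves", "arguments": {
  "commands": [
    [[0,0,0],0,0.5],
    [[0,0,0],0,0.3],
    [[0,0,0],0,0.1],
    [[0,0,0],0,0],
    [[0,0,0],0,0],
    [[0,0,0],0,0],
    [[0,-0.1,0],0,0],
    [[0,-0.3,0],0,0],
    [[0,-0.5,0],0,0],
    [[0,-0.5,0],0,0],
    [[0,-0.5,0],0,0],
    [[0,-0.5,0],0,0],
    [[0,-0.5,0],0,0],
    [[0,-0.5,0],0,0]
  ]
}}

```text
time_s: 23.62
position: [0.5824, 0.1355, 0.1431]
ee_rot: [0.71, -0.019, 0.038, -0.703]
contact_force: [0.4, -0.1, -0.8]
grip_width: 1.002
```

```bash
python3 - <<'E'
from w import *
o=ctrl.get_obs();print(o["position"],plan(o,[.4576,-.2287,.16],85.3))
p,d=ctrl.capture("wrist"); m=ctrl.camera_model("wrist"); np.savez("w12",p=p,d=d,K=m["intrinsics"],T=m["extrinsics"])
cv2.imwrite("pics/w12.png",p[:,:,::-1])
E
```

```text
[0.58242126 0.13545527 0.14313035] (array([-0.3775, -0.0639, -1.493 ]), np.float64(0.0001))
```

View pics/w12.png

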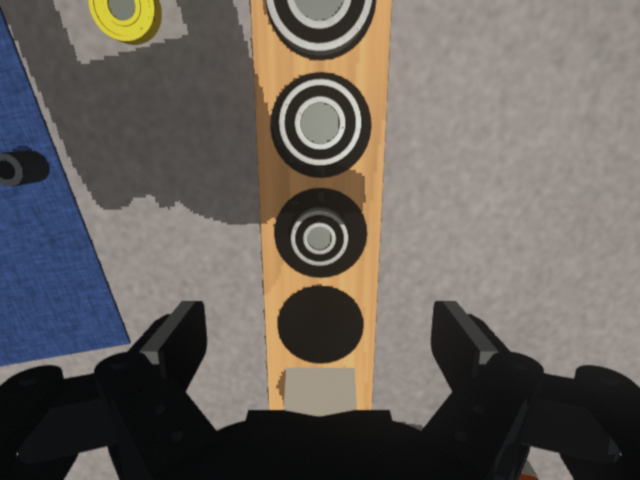

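The 40 (319,238) and 52 (320,124) are both within their pads. The last free pad is at (320,324), beside the tent card.

{"name": "apply_moves", "arguments": {
  "commands": [
    [[-0.19,-0.07,-0.75],0,0],
    [[-0.19,-0.07,-0.75],0,0],
    [[-0.19,-0.07,-0.75],0,0],
    [[-0.19,-0.07,-0.75],0,0],
    [[-0.19,-0.07,-0.75],0,0],
    [[-0.19,-0.07,-0.75],0,0],
    [[-0.19,-0.07,-0.75],0,0],
    [[-0.19,-0.07,-0.75],0,0],
    [[-0.19,-0.07,-0.75],0,0],
    [[-0.19,-0.07,-0.75],0,0]
  ]
}}

```text
time_s: 24.5
position: [0.5194, -0.0462, 0.1604]
ee_rot: [0.71, -0.019, 0.037, -0.703]
contact_force: [-0.2, 0.2, 0.3]
grip_width: 0.999
```

{"name": "apply_moves", "arguments": {
  "commands": [
    [[-0.19,0,-0.75],0,0],
    [[-0.19,0,-0.75],0,0],
    [[-0.19,0,-0.75],0,0],
    [[-0.19,0,-0.75],0,0],
    [[-0.19,0,-0.75],0,0],
    [[-0.19,0,-0.75],0,0],
    [[-0.19,0,-0.75],0,0],
    [[-0.19,0,-0.75],0,0],
    [[-0.19,0,-0.75],0,0],
    [[-0.19,0,-0.75],0,0]
  ]
}}

```text
time_s: 25.33
position: [0.4576, -0.228, 0.1607]
ee_rot: [0.71, -0.018, 0.036, -0.703]
contact_force: [-0.6, 0.4, -0.4]
grip_width: 1.001
```

```bash
python3 - <<'E'
from w import *
f=np.load("w12.npz");p,K,T=f["p"],f["K"],f["T"]
s=blob(p.max(2)[:405]<45,(320,324)); print("padA",circ(cast(s,K,T,.008)))
print("40",cast((319,238),K,T,.02)[0],"52",cast((320,124),K,T,.023)[0])
wrist("w13",[((.4576,-.2287),.008,.013)])
o=ctrl.get_obs()
E
```

```text
padA (array([0.66017576, 0.12944216]), np.float64(0.03235074532417889))
40 [0.58567582 0.13497453 0.02      ] 52 [0.5103095  0.14180801 0.023     ]
25.3333 [ 0.4576 -0.228   0.1607] 1.0014569535630948
px [319. 224.] centre [ 0.4587 -0.2281] r 0.0134 plan (array([-0.0022,  0.243 ,  0.0021]), np.float64(0.0007))
```

{"name": "apply_moves", "arguments": {
  "commands": [
    [[-0.004,0.15,0.004],0,0.3],
    [[-0.008,0.3,0.006],0,0.45],
    [[-0.014,0.45,0.006],0,0.45],
    [[-0.014,0.53,0.006],0,0.45],
    [[-0.014,0.57,0.006],0,0.45],
    [[-0.014,0.584,0.006],0,0.45],
    [[-0.014,0.584,0.006],0,0.45],
    [[-0.014,0.584,0.006],0,0.45],
    [[-0.014,0.584,0.006],0,0.45],
    [[-0.014,0.584,0.006],0,0.45]
  ]
}}

```text
time_s: 26.22
position: [0.4593, -0.2288, 0.0167]
ee_rot: [0.711, -0.017, 0.038, -0.702]
contact_force: [-0.0, 0.2, -0.1]
grip_width: 0.547
```

{"name": "apply_moves", "arguments": {
  "commands": [
    [[0,0.005,0],0,0.45],
    [[0,0.006,0],0,0.45],
    [[0,0.007,0],0,0.6],
    [[0,0.007,0],0,0.85],
    [[0,0.007,0],0,0.85],
    [[0,0.007,0],0,0.85],
    [[0,0.007,0],0,0.85],
    [[0,0.007,0],0,0.85],
    [[0,0.007,0],0,0.85],
    [[0,0.007,0],0,0.85]
  ]
}}

```text
time_s: 27.05
position: [0.4595, -0.2289, 0.0155]
ee_rot: [0.711, -0.017, 0.038, -0.702]
contact_force: [-2.1, 1.4, 5.1]
grip_width: 0.265
```

{"name": "apply_moves", "arguments": {
  "commands": [
    [[0,-0.03,0],0,0.9],
    [[0,-0.1,0],0,0.9],
    [[0,-0.2,0],0,0.9],
    [[0,-0.32,0],0,0.9],
    [[0,-0.34,0],0,0.9],
    [[0,-0.34,0],0,0.9],
    [[0,-0.34,0],0,0.9],
    [[0,-0.34,0],0,0.9]
  ]
}}

```text
time_s: 27.72
position: [0.4563, -0.2274, 0.0992]
ee_rot: [0.71, -0.018, 0.037, -0.703]
contact_force: [0.2, -0.6, -0.7]
grip_width: 0.263
```

```bash
python3 - <<'E'
from w import *
o=ctrl.get_obs();print(o["position"],o["grip_width"],plan(o,[PAD["A"][0]+.001,PAD["A"][1]-.0005,.12],85.3))
p,d=ctrl.capture("wrist"); c=p[240:440,200:440]
cv2.imwrite("pics/w14.png",cv2.resize(c,None,fx=2,fy=2)[:,:,::-1])
E
```

```text
[ 0.45632934 -0.22735737  0.09919225] 0.26317441063502994 (array([ 0.7067, -0.0781,  1.4816]), np.float64(0.0007))
```

View pics/w14.png

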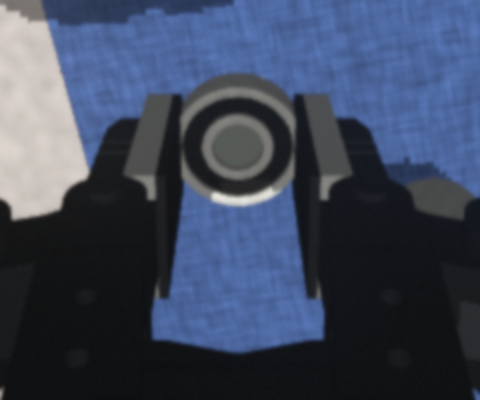

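The 26 is held, seal centre at crop (237,147), full picture (318.5,313.5).

{"name": "apply_moves", "arguments": {
  "commands": [
    [[0.353,-0.08,0.74],0,0.9],
    [[0.353,-0.08,0.74],0,0.9],
    [[0.353,-0.08,0.74],0,0.9],
    [[0.353,-0.08,0.74],0,0.9],
    [[0.353,-0.08,0.74],0,0.9],
    [[0.353,-0.08,0.74],0,0.9],
    [[0.353,-0.08,0.74],0,0.9],
    [[0.353,-0.08,0.74],0,0.9],
    [[0.353,-0.08,0.74],0,0.9],
    [[0.353,-0.08,0.74],0,0.9]
  ]
}}

```text
time_s: 28.6
position: [0.557, -0.0505, 0.1187]
ee_rot: [0.71, -0.019, 0.037, -0.703]
contact_force: [0.1, -0.7, 0.1]
grip_width: 0.263
```

{"name": "apply_moves", "arguments": {
  "commands": [
    [[0.353,0,0.74],0,0.9],
    [[0.353,0,0.74],0,0.9],
    [[0.353,0,0.74],0,0.9],
    [[0.353,0,0.74],0,0.9],
    [[0.353,0,0.74],0,0.9],
    [[0.353,0,0.74],0,0.9],
    [[0.353,0,0.74],0,0.9],
    [[0.353,0,0.74],0,0.9],
    [[0.353,0,0.74],0,0.9],
    [[0.353,0,0.74],0,0.9],
    [[0.353,0,0.74],0,0.9]
  ]
}}

```text
time_s: 29.52
position: [0.6595, 0.1255, 0.1195]
ee_rot: [0.71, -0.02, 0.038, -0.703]
contact_force: [-0.3, -0.4, -0.1]
grip_width: 0.262
```

```bash
python3 - <<'E'
from w import *
o=ctrl.get_obs();d=inhand((318.5,313.5),.008,.0125)
print(o["position"],o["grip_width"],plan(o,[PAD["A"][0]-d[0],PAD["A"][1]-.0006,.0207],85.3))
E
```

```text
in hand (tool) [-0.0006  0.0045  0.0005] world [-0.0004  0.0005 -0.0045]
[0.65948302 0.12552991 0.11951464] 0.2621992168817191 (array([-0.0086,  0.395 ,  0.0152]), np.float64(0.0001))
```

{"name": "apply_moves", "arguments": {
  "commands": [
    [[-0.005,0.15,0.015],0,0.9],
    [[-0.008,0.25,0.015],0,0.9],
    [[-0.011,0.34,0.015],0,0.9],
    [[-0.012,0.375,0.015],0,0.9],
    [[-0.012,0.388,0.015],0,0.9],
    [[-0.012,0.393,0.015],0,0.9],
    [[-0.012,0.394,0.015],0,0.9],
    [[-0.012,0.394,0.015],0,0.9],
    [[-0.012,0.394,0.015],0,0.9]
  ]
}}

```text
time_s: 30.27
position: [0.6604, 0.1285, 0.0227]
ee_rot: [0.71, -0.019, 0.039, -0.703]
contact_force: [-0.2, 0.5, -0.5]
grip_width: 0.26
```

{"name": "apply_moves", "arguments": {
  "commands": [
    [[-0.001,0.006,0],0,0.9],
    [[-0.001,0.009,0],0,0.9],
    [[-0.001,0.01,0],0,0.9],
    [[-0.001,0.01,0],0,0.9],
    [[-0.001,0.01,0],0,0.9]
  ]
}}

```text
time_s: 30.68
position: [0.6605, 0.1286, 0.0206]
ee_rot: [0.71, -0.019, 0.039, -0.703]
contact_force: [-0.2, 0.2, 2.4]
grip_width: 0.266
```

Touching. I'll release, rise and clear away towards the robot's right so the overhead camera can see the strip.

{"name": "apply_moves", "arguments": {
  "commands": [
    [[0,0,0],0,0.7],
    [[0,0,0],0,0.5],
    [[0,0,0],0,0.2],
    [[0,0,0],0,0],
    [[0,0,0],0,0],
    [[0,0,0],0,0],
    [[0,-0.1,0],0,0],
    [[0,-0.3,0],0,0],
    [[0,-0.5,0],0,0],
    [[0,-0.6,0],0,0],
    [[0,-0.7,0],0,0],
    [[0,-0.7,0],0,0],
    [[0,-0.7,0],0,0]
  ]
}}

```text
time_s: 31.77
position: [0.6573, 0.1307, 0.1988]
ee_rot: [0.71, -0.017, 0.041, -0.703]
contact_force: [-0.2, -0.2, -0.2]
grip_width: 0.999
```

{"name": "apply_moves", "arguments": {
  "commands": [
    [[-0.2,0,-1],0,0],
    [[-0.2,0,-1],0,0],
    [[-0.2,0,-1],0,0],
    [[-0.2,0,-1],0,0],
    [[-0.2,0,-1],0,0],
    [[-0.2,0,-1],0,0],
    [[-0.2,0,-1],0,0],
    [[-0.2,0,-1],0,0],
    [[-0.2,0,-1],0,0],
    [[-0.2,0,-1],0,0]
  ]
}}

```text
time_s: 32.6
position: [0.587, -0.1131, 0.1979]
ee_rot: [0.709, -0.017, 0.04, -0.704]
contact_force: [0.6, 0.2, -0.3]
grip_width: 1.001
```

```bash
python3 - <<'E'
from w import *
p,d=ctrl.capture("top"); p2,_=ctrl.capture("scene")
a=cv2.resize(p[140:360,200:480],None,fx=2.6,fy=2.6); cv2.imwrite("pics/t2.png",a[:,:,::-1])
cv2.imwrite("pics/s2.png",cv2.resize(p2[150:420,80:480],None,fx=2,fy=2)[:,:,::-1])
m=ctrl.camera_model("top");K,T=m["intrinsics"],m["extrinsics"]
E
```

```text
(no output)
```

View pics/t2.png

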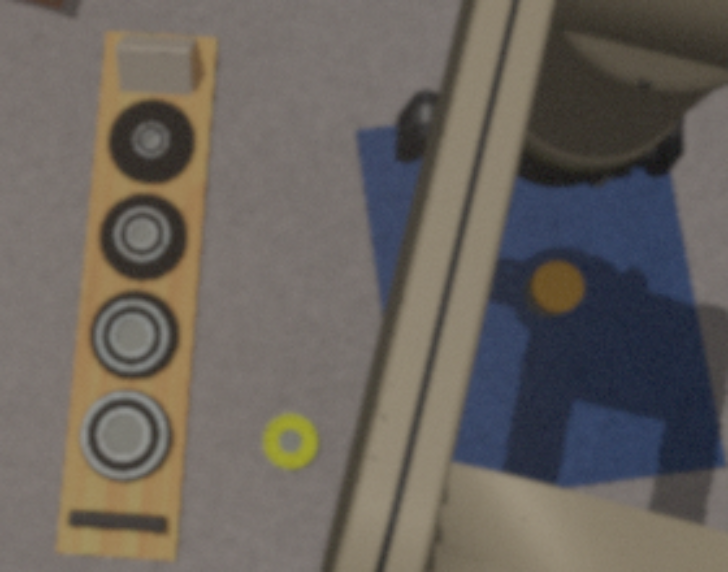

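View pics/s2.png

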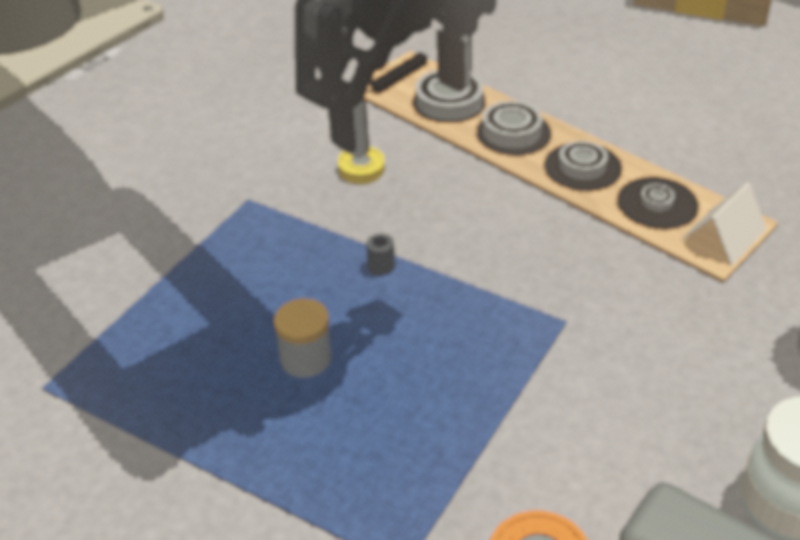

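All four bearings lie flat in size order from the tent card (crop bores at (151,140), (141,234), (132,336), (124,435)). The tin, peg and decoys have not moved. One numeric check, then I hand in.

```bash
python3 - <<'E'
from w import *
m=ctrl.camera_model("top");K,T=m["intrinsics"],m["extrinsics"]
P0=dict(A=(.65997,.12827),B=(.5852,.13436),C=(.51054,.14061),D=(.43575,.14669))
for k,c,h in[("A",(151,140),8),("B",(141,234),12),("C",(132,336),15),("D",(124,435),16)]:
    q=cast(np.array(c)/2.6+[199.7,139.7],K,T,.008+h/1000)[0][:2]; print(k,((q-P0[k])*1000).round(1),"mm")
print(cast(np.array((557,287))/2.6+[199.7,139.7],K,T,.045)[0], ctrl.get_obs()["time_s"])
print(ctrl.job_done())
E
```

```text
A [-1.3 -0.5] mm
B [-0.3  0.1] mm
C [-2.5 -0.2] mm
D [ 0.2 -1.1] mm
[ 0.5351336  -0.16852683  0.045     ] 32.7
the job is handed in; nothing more can be done
None
```

All four bearings now lie flat on the pads in size order: 26, 40, 52 and 62, counting from the tent card. I handed the job in at about 32.7 s.

- **Centring:** In the last overhead picture each bearing sits within about 2.5 mm of its pad centre. The 52 is the worst, at about 2.5 mm along the row; the others are within 1.5 mm.
- **Measurement limits:** The overhead and wrist cameras disagreed on pad positions by up to about 3 mm. The 52 was placed after I shifted the targets for that, and later looks favoured the unshifted positions.
- **Tin and look-alikes:** The tin measured within about 2 mm of where it started, and neither look-alike was touched.
- **Missed grasp:** My first grasp of the 52 closed above it without moving it. I opened, went lower, and the second try held.
- **Forces:** The highest force I read was about 10 N, but I only read it at the end of each move.

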